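# Close the bead tray by threading its drilled lid down a crooked rod

## Task

Close the bead tray of marbles for annealing: pick up the drilled aluminium lid by its square post, thread it over the tall, slightly crooked rod and guide it gently down, level and still held, until it lies flat on the tray's rim; then let go. Do not force the lid against the rod or the tray, do not let it drop down the rod, and leave everything else on the shelf alone.

Things in the scene. Friction and masses are not known exactly. Their poses are not given: they have to be found in the camera images.
- lid_grip (a point): Centre of the lid's grip: an upright square aluminium post, 18 x 18 mm, 50 mm tall (25 mm above and below this point), on a flat ear at the lid's edge. Axes as the lid's: x points level from the post to the hole, 95 mm away; z is up. The post's faces are square to x and y.
- lid_hole (a point): Centre of the lid's round through hole at the level of the lid's underside (30 mm below and 95 mm along x from lid_grip). The hole is 14 mm wide, in a hub 30 mm wide; hub and hole are 22 mm long from the underside up. Same axes as lid_grip.
- lid: The whole lid: an aluminium disc 148 mm wide and 5 mm thick with hub, ear and post, about 280 g, lying flat on the shelf at first; origin at lid_hole, x axis from the post to the hole, z up.
- tray_rim (a point): Centre of the flat top rim of the round aluminium bead tray, 140 mm wide, rim 42 mm above the shelf; z is up. The tray is fixed on a steel base and holds four marbles below the rim.
- stand: The stand: steel base 160 mm wide, tray and rod, fixed; origin under its middle. The stiff 10 mm steel rod, flat-topped with a 1 mm chamfer, rises from mid-tray to 166 mm above the shelf. It leans 0.034 to 0.045 rad about its foot (on the stand's axis, 16 mm up): its top is 5 to 6.8 mm off that axis in a direction that differs each time and is not measured; find it by touch or by eye.
- marble0_center (a point): Centre of a sea-green glass marble, 20 mm wide, loose in the bead tray.
- marble1_center (a point): Centre of a sea-green glass marble, 20 mm wide, loose in the bead tray.
- marble2_center (a point): Centre of a sea-green glass marble, 20 mm wide, loose in the bead tray.
- marble3_center (a point): Centre of a sea-green glass marble, 20 mm wide, loose in the bead tray.
- ammo_tin: Bystander: olive steel ammo tin with toggle latch, 288 x 103 x 183 mm, origin under its centre.
- paddle: Bystander: cast bronze shaping paddle lying flat, 235 mm long, 40 mm wide, 8 mm thick.
- mortar: Bystander: white porcelain mortar bowl, 104 mm wide, 62 mm high.
- pestle: Bystander: white porcelain pestle standing upright, 106 mm tall.
- spacer: Bystander: small steel spacer ring, 40 mm wide, 16 mm high (not the lid).
- frit_jar: Bystander: glass jar with steel cap, 68 mm wide, 95 mm high.
- dust_brush: Bystander: small hand brush lying flat.
Not all that is in view belongs to the job. Several things look just like the lid: the one meant starts nearest to the robot's base. Leave any yellow look-alike of the stand alone.

How it is judged:
On the way:
1. the lid is threaded on the rod: its hole is round the rod, below the rod's top and well above the tray, about level (horizontal distance between lid_hole and tray_rim below 0.008 m and height (world z) of lid_hole between 0.07 and 0.14 m and angle between lid's own z axis and vertical below 0.12 rad), for 0.05 s.
At the end, for the whole second after the job is handed in: The lid lies still and flat on the tray's rim (underside within 3 mm of rim height, tilt under 0.03 rad) with its hole round the rod (centre within 6 mm of the tray's axis), and all four marbles are in the tray below it (horizontal distance between lid_hole and tray_rim below 0.006 m and height (world z) of lid_hole between 0.039 and 0.045 m and angle between lid's own z axis and vertical below 0.03 rad and linear speed of lid below 0.02 m/s and height (world z) of each of marble0_center, marble1_center, marble2_center, marble3_center below 0.042 m and horizontal distance between each of marble0_center, marble1_center, marble2_center, marble3_center and tray_rim below 0.068 m); the robot touches nothing.
It fails at once if the lid is forced against the rod (over 20 N while the lid is still more than 4 mm above the rim) (contact force between lid and stand above 20 N and height (world z) of lid_hole above 0.046 m).
It fails at once if the lid is slammed or pressed hard on the tray (over 40 N) (contact force between lid and stand above 40 N).
It fails at once if the lid is let go over the rod more than 10 mm above the rim (horizontal distance between lid_hole and tray_rim below 0.03 m and height (world z) of lid_hole above 0.052 m and contact force between the fingers and lid below 0.5 N).
It fails at once if the lid on the rod is tipped by more than 0.2 rad (horizontal distance between lid_hole and tray_rim below 0.03 m and angle between lid's own z axis and vertical above 0.2 rad).
It fails at once if a bystander is moved by more than 20 mm (distance of any of ammo_tin, paddle, mortar, pestle, spacer, frit_jar, dust_brush from where it was at the start of the episode above 0.02 m).
It also fails if it takes over 64 s, if anything falls off the work surface, if the arm or the gripper's body presses on something with over 40 N, if the wrist force passes 120 N, or if a joint passes its speed limit or range.

## Robot

A 7-joint arm with a two-finger parallel gripper is mounted at the origin on the work surface. World frame = base frame: x ahead of the robot, y to its left, z up, the work surface at z = 0. Lengths are in m, angles in rad, forces in N, time in s.
With the tool pointing down it reaches from about 0.4 to 0.85 m from the base axis. Payload 4.5 kg.
Tool frame: the origin (TCP) lies on the centre line of the jaws, within the pads' length; the fingertips stand 8 mm ahead of it and the grasp point (between the pads) lies 11 mm behind it; z points along the fingers, x is the direction in which the jaws open and shut, and the axes are right-handed (so a half turn about z gives the same grasp; the last joint's range is limited). The gripper opens to 88 mm and grips with 3 to 60 N. Pads are 18 mm wide; open, the fingers measure 123 mm over their backs; the gripper's body (75 mm by 187 mm) begins 45 mm behind the grasp point.
Start: joints at [1.16, 0.689, -0.195, 1.565, 0.157, 0.902, -0.215], TCP at [0.269, -0.564, 0.247] pointing down, gripper open.
Joint ranges: [-3.01, 3.01], [-0.46, 2.08], [-1.47, 1.51], [0.13, 2.56], [-1, 4.14], [0.04, 2.09], [-2.66, 2.66]. Speed limits (rad/s): [2.57, 2.57, 3.14, 3.14, 3.14, 3.14, 3.14].

## Interface

Orientations are given as a unit quaternion [x, y, z, w].
In Python, from plant import r gives the robot as it stands.
- The arm moves only by the shell command python3 -m pendant 'ROWS' [FORCE]. ROWS is JSON, a list of rows, each a list of 3 entries, a list of its own where there are three numbers: the turn, a rotation vector about the tool's x, y, z in rad, then the shift along the tool's x, y, z in m, then the opening, from 0 (shut) to 1 (fully open). In form: [[[wx, wy, wz], [tx, ty, tz], claw], ...]. A call has 1 to 10 rows; each row is the pose to reach, as a shift and turn from the pose commanded when the call began, along the tool's axes at that moment; what a row does not reach only later rows make up. A row lasts 1/10 s, in which the tool goes at most 50 mm and 8.59 degrees, less where a joint would pass 70% of its speed; a pose out of reach is approached as far as the arm can. A call with a gripper value outside its range is refused whole. The fingers move at their own pace and stop on an object; FORCE is the grip in N (left out, the last holds). Time passes only in rows, so rows that repeat a pose let the fingers close. It gives the time, the measured TCP pose, the force and the opening at its end, in the units of the state.
- r.get_state(): the state, without advancing time (a new reading comes with each control period).
- r.snapshot(name): name is "scene" or "side" or "wrist"; returns a dict with "image" (400x640x3 uint8, red, green, blue), "mtx" (3x3 intrinsics, pixels), "R" (3x3) and "t" (3): a world point X has camera coordinates R X + t; the wrist camera has in their place "T_tool_cam" (4x4, takes a point from camera to tool coordinates, whose origin is the TCP and whose axes are the tool frame's). Camera axes: x right, y down, z forward; pixel columns grow to the right and rows downward; lengths in m; the calibration is good to about 2 mm. A picture is of the moment at which its call begins: read the wrist's pose just before it. There is no depth.
- r.finish_job(): hands the job in, once; it reports no verdict.
The state is a dict: "clock": time; "q": joint angles; "qd": joint speeds; "joint_torque": joint torques, N m; "tool_pos": TCP position; "eef_rot": TCP orientation; "contact_force": force on the tool from outside, world axes, zero at the start; "moment": the same for the moment, N m; "opening": opening from 0.0 (shut) to 1.0 (fully open).
Only numpy, scipy, OpenCV 4.12 (cv2) and the standard library are available. Lean on these libraries where they do the work, as an engineer would, in place of code of your own. Each camera call takes 0.05 s, during which the arm holds its last target. There are 200 camera calls.

## Working session

There is one attempt and no reset: what is moved stays moved. The work goes in short steps, Python scripts to look and compute and a shell command to move; the robot and the scene stay as the last step left them, time stands still between calls to the robot, and variables do not carry over. Pictures are saved under pics/ and viewed, about 8 in all and at most 12, crops included, and the job is handed in when it is done.

```bash
mkdir -p pics; ls
cat > h.py <<'E'
import numpy as np, cv2
from plant import r
from scipy.spatial.transform import Rotation as Ro
def snap(n,f=None):
    s=r.get_state(); d=r.snapshot(n)
    if 'T_tool_cam' in d:
        T=np.eye(4);T[:3,:3]=Ro.from_quat(s['eef_rot']).as_matrix();T[:3,3]=s['tool_pos']
        W=np.linalg.inv(T@d['T_tool_cam']);d['R']=W[:3,:3];d['t']=W[:3,3]
    if f: cv2.imwrite(f'pics/{f}.png',d['image'][:,:,::-1])
    return d
def plane(d,uv,z):
    c=-d['R'].T@d['t'];v=d['R'].T@np.linalg.inv(d['mtx'])@np.array([uv[0],uv[1],1.])
    return c+v*(z-c[2])/v[2]
def proj(d,X):
    p=d['mtx']@(d['R']@np.array(X,float)+d['t']);return p[:2]/p[2]
E
python3 - <<'E'
from h import *
np.set_printoptions(precision=4,suppress=True)
s=r.get_state();print(s)
for n in('scene','side','wrist'):
    d=snap(n,n+'0');print(n,-d['R'].T@d['t'],d['mtx'][0])
    np.savez('pics/%s0.npz'%n,**{k:d[k] for k in('image','mtx','R','t')})
a=[cv2.imread('pics/%s0.png'%n) for n in('scene','side')]
E
```

```text
pics
{'clock': 0.0, 'q': array([ 1.1598,  0.69  , -0.1945,  1.5663,  0.1573,  0.9025, -0.2151]), 'qd': array([0.0008, 0.0028, 0.002 , 0.0009, 0.0002, 0.0005, 0.0007]), 'joint_torque': array([ -0.0004, -52.7557,  -1.2666, -15.3429,  -0.0526,   0.0066,
         0.0002]), 'tool_pos': array([ 0.2686, -0.5637,  0.2459]), 'eef_rot': array([ 0.8457, -0.5337, -0.0008, -0.0004]), 'contact_force': array([ 0.3241, -0.0159, -0.7339]), 'moment': array([-0.045 ,  0.0033, -0.0118]), 'opening': 0.999138288453422}
scene [1.1342 0.3424 0.8866] [365.2161   0.     321.8225]
side [0.2985 0.7612 1.1377] [362.0579   0.     327.3999]
wrist [ 0.3384 -0.5297  0.3832] [308.232    0.     320.5116]
```

View pics/scene0.png

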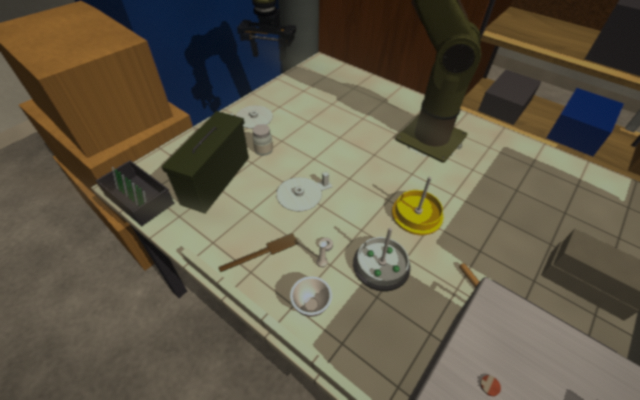

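View pics/side0.png

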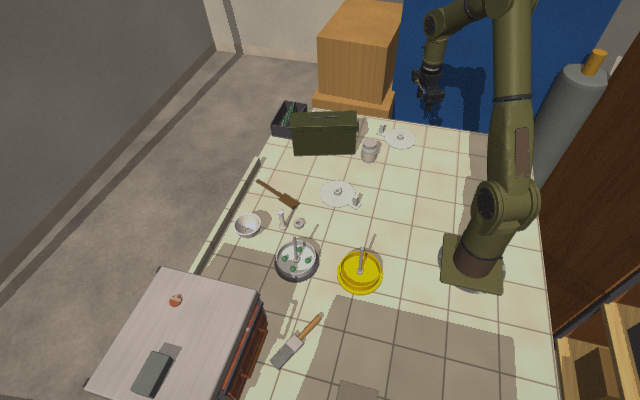

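Two lid candidates: A at scene (300,193) / side (338,194), and B at scene (257,117) / side (400,138). The stand is at side (297,260); the yellow one is a decoy. I'll compute positions and enlarge the crops.

```bash
cat >> h.py <<'E'
def tri(ds,uvs):
    A=[];b=[]
    for d,uv in zip(ds,uvs):
        P=d['mtx']@np.c_[d['R'],d['t']]
        for i in(0,1):
            w=P[i]-uv[i]*P[2];n=np.linalg.norm(w[:3]);A.append(w[:3]/n);b.append(-w[3]/n)
    return np.linalg.lstsq(np.array(A),np.array(b),rcond=None)[0]
E
python3 - <<'E'
from h import *
np.set_printoptions(precision=4,suppress=True)
S=dict(np.load('pics/scene0.npz'));D=dict(np.load('pics/side0.npz'))
for n,u,v,z in(('A disc',(300,193),(338,194),.005),('A post',(324,177),(355,202),.03),('B',(257,117),(400,138),.005),('B post',(0,0),(382,128),.03),('stand',(382,263),(297,260),.042),('yellow',(418,211),(360,271),.042)):
    a=plane(S,u,z);b=plane(D,v,z);print(n,a,b,np.hypot(*a[:2]),np.hypot(*b[:2]))
a=cv2.imread('pics/side0.png');
c=np.hstack([cv2.resize(a[170:230,300:380],None,fx=5,fy=5,interpolation=2),cv2.resize(a[110:170,360:440],None,fx=5,fy=5,interpolation=2)])
c2=cv2.imread('pics/scene0.png')
c3=np.hstack([cv2.resize(c2[155:215,260:340],None,fx=5,fy=5,interpolation=2),cv2.resize(c2[225:285,340:420],None,fx=5,fy=5,interpolation=2)])
cv2.imwrite('pics/crop1.png',np.vstack([c,c3]))
E
```

```text
A disc [ 0.5382 -0.1976  0.005 ] [ 0.5334 -0.1965  0.005 ] 0.5733199443501026 0.568428272030839
A post [ 0.4507 -0.1674  0.03  ] [ 0.4525 -0.1513  0.03  ] 0.4808044933457245 0.477071145955457
B [ 0.3355 -0.5954  0.005 ] [ 0.3345 -0.611   0.005 ] 0.6834602912066378 0.6966076687769706
B post [ 0.505 -2.472  0.03 ] [ 0.4268 -0.6325  0.03  ] 2.523084736878627 0.7630108490455584
stand [0.6173 0.1605 0.042 ] [0.5895 0.1656 0.042 ] 0.637812830586525 0.612343586758965
yellow [0.394  0.1481 0.042 ] [0.3687 0.1523 0.042 ] 0.420870626855918 0.39889232997795243
```

View pics/crop1.png

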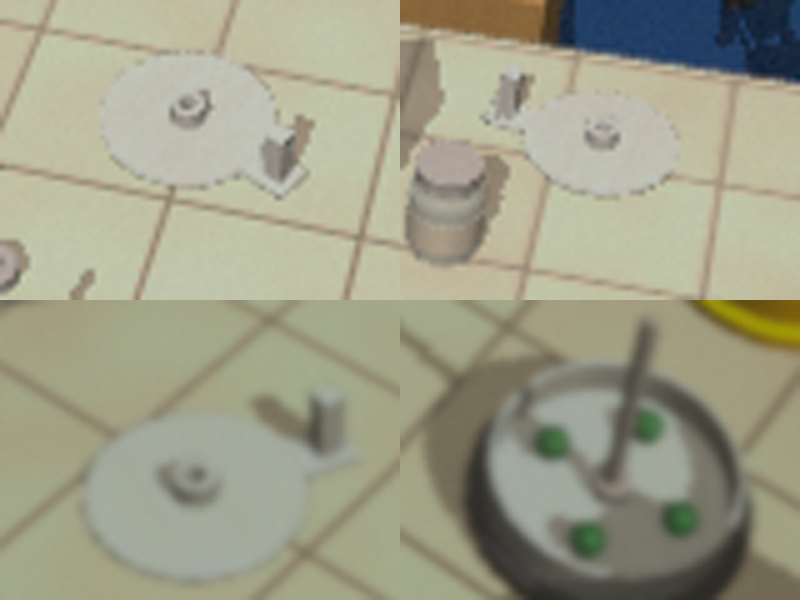

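The lid is A: (0.536,-0.197), 0.57 m from the base against 0.69 m for B. Its post is at about (0.451,-0.16), so lid yaw is about -0.41. To keep the gripper body clear of the rod, the jaws must close along lid y. With tool y = -lid x, the wrist camera sits above the hole.

```bash
cat >> h.py <<'E'
def rel(p,yaw,base=None):
    """turn & shift (tool axes) from the present pose to TCP p, lid x at yaw, tool down"""
    s=r.get_state();R0=Ro.from_quat(s['eef_rot']).as_matrix()
    lx=np.array([np.cos(yaw),np.sin(yaw),0]);z=np.array([0,0,-1.]);y=-lx;x=np.cross(y,z)
    R1=np.c_[x,y,z]
    w=Ro.from_matrix(R0.T@R1).as_rotvec();t=R0.T@(np.array(p)-s['tool_pos'])
    print('turn',w.round(4),'shift',t.round(4),'rows>=',max(np.linalg.norm(t)/.05,np.degrees(np.linalg.norm(w))/8.59).round(1))
E
python3 - <<'E'
from h import *
rel([.44,-.155,.26],-.41)
E
```

```text
turn [7.000e-04 1.200e-03 8.549e-01] shift [-0.2953 -0.3306 -0.0135] rows>= 8.9
```

```bash
python3 -m pendant '[[[0,0,0.1],[-0.03,-0.033,-0.03],1],[[0,0,0.2],[-0.06,-0.066,-0.03],1],[[0,0,0.3],[-0.09,-0.1,-0.03],1],[[0,0,0.4],[-0.12,-0.133,-0.03],1],[[0,0,0.5],[-0.15,-0.166,-0.03],1],[[0,0,0.6],[-0.18,-0.2,-0.03],1],[[0,0,0.7],[-0.21,-0.233,-0.03],1],[[0,0,0.8],[-0.24,-0.266,-0.03],1],[[0,0,0.855],[-0.27,-0.3,-0.02],0.6],[[0,0,0.855],[-0.295,-0.33,-0.013],0.6]]'
python3 -m pendant '[[[0,0,0],[0,0,0],0.6],[[0,0,0],[0,0,0],0.6],[[0,0,0],[0,0,0],0.6],[[0,0,0],[0,0,0],0.6]]'
python3 - <<'E'
from h import *
d=snap('wrist','w1');np.savez('pics/w1.npz',**{k:d[k] for k in('image','mtx','R','t')})
print(r.get_state()['tool_pos'],-d['R'].T@d['t'],d['R'][2])
E
```

```text
clock: 1.15
tool_pos: [0.4404, -0.1534, 0.2595]
eef_rot: [-0.548, 0.836, 0.0, 0.0]
contact_force: [0.7, 0.2, 0.4]
opening: 0.843
clock: 1.55
tool_pos: [0.4393, -0.1576, 0.2599]
eef_rot: [-0.547, 0.837, -0.0, -0.0]
contact_force: [-0.2, -0.1, -0.3]
opening: 0.6
[ 0.43938042 -0.15746808  0.25993414] [ 0.5098973  -0.18744095  0.3971221 ] [-0.27181796  0.11958883 -0.95488927]
```

View pics/w1.png

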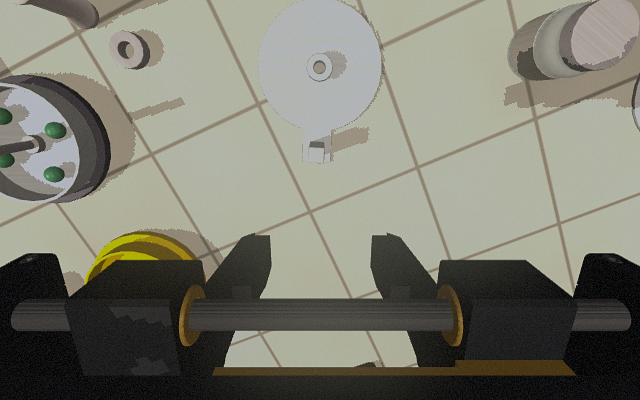

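The lid is at the top centre: hub hole at pixel (319,67), disc centre about (320,63), post at (316,151). The jaws straddle the centre line. Next I'll measure these by contours.

Run:
```python
from h import *
np.set_printoptions(precision=4,suppress=True)
d=dict(np.load('pics/w1.npz'));im=d['image']
hsv=cv2.cvtColor(im,cv2.COLOR_RGB2HSV)
print(im[80,290],im[120,400],im[146,316],im[157,316],im[157,306],hsv[80,290],hsv[120,400])
# lid mask: neutral grey vs cream shelf
b=im.astype(int);m=((b[...,2]-b[...,1])>-6).astype(np.uint8);m[:,:250]=0;m[:,390:]=0;m[170:]=0
m=cv2.morphologyEx(m,cv2.MORPH_OPEN,np.ones((3,3)))
cs=sorted(cv2.findContours(m,0,1)[0],key=cv2.contourArea)[-1]
print(cv2.contourArea(cs),cv2.boundingRect(cs))
w=np.array([plane(d,p,.005)[:2] for p in cs[:,0]])
dp=np.array([p[1]<110 for p in cs[:,0]])
# circle fit
q=w[dp];A=np.c_[2*q,np.ones(len(q))];x=np.linalg.lstsq(A,(q**2).sum(1),rcond=None)[0]
print('disc',x[:2],np.sqrt(x[2]+x[:2]@x[:2]))
print('hole top',plane(d,(319,66.7),.022))
c=cv2.resize(im[30:170,250:390],None,fx=4,fy=4,interpolation=cv2.INTER_CUBIC)
cv2.imwrite('pics/w1c.png',c[:,:,::-1])
```

```text
[176 180 180] [141 135 118] [96 99 90] [174 177 175] [176 180 181] [ 90   6 180] [ 22  42 141]
12768.5 (258, 0, 123, 163)
disc [ 0.5435 -0.2031] 0.06597405152869555
hole top [ 0.5413 -0.1992  0.022 ]
```

View pics/w1c.png

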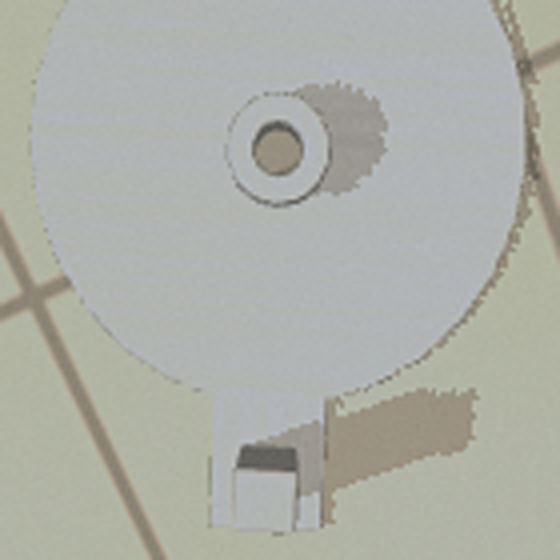

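Post top face corners in the crop: (236,470), (297,470), (293,530), (234,530). The hub hole is at crop (278,148).

Run:
```python
from h import *
np.set_printoptions(precision=4,suppress=True)
d=dict(np.load('pics/w1.npz'))
f=lambda p,z:plane(d,(p[0]/4+249.6,p[1]/4+29.6),z)
h=f((278,148),.022);C=[f(p,.055) for p in((236,470),(297,470),(293,530),(234,530))]
c=np.mean(C,0);v=h-c;print('hole',h,'post',c,'dist',np.hypot(*v[:2]),'yaw',np.arctan2(v[1],v[0]),'side',np.linalg.norm(C[0]-C[1]),np.linalg.norm(C[1]-C[2]))
y=np.arctan2(v[1],v[0])
rel([c[0],c[1],.023],y); rel([c[0],c[1],.10],y)
```

```text
hole [ 0.5414 -0.1993  0.022 ] post [ 0.4564 -0.1581  0.055 ] dist 0.09444726227884785 yaw -0.45153031445595926 side 0.01693231238020827 0.01693822848475429
turn [-0.0005 -0.0005  0.0383] shift [-0.0063 -0.0157  0.2369] rows>= 4.8
turn [-0.0005 -0.0005  0.0383] shift [-0.0063 -0.0157  0.1599] rows>= 3.2
```

```bash
python3 -m pendant '[[[0,0,0.038],[-0.006,-0.016,0.045],0.6],[[0,0,0.038],[-0.006,-0.016,0.09],0.6],[[0,0,0.038],[-0.006,-0.016,0.13],0.6],[[0,0,0.038],[-0.006,-0.016,0.16],0.6],[[0,0,0.038],[-0.006,-0.016,0.18],0.6],[[0,0,0.038],[-0.006,-0.016,0.20],0.6],[[0,0,0.038],[-0.006,-0.016,0.215],0.6],[[0,0,0.038],[-0.006,-0.016,0.227],0.6],[[0,0,0.038],[-0.006,-0.016,0.236],0.6],[[0,0,0.038],[-0.006,-0.016,0.236],0.6]]'
python3 -m pendant '[[[0,0,0],[0,0,0],0.4],[[0,0,0],[0,0,0],0.3],[[0,0,0],[0,0,0],0.25],[[0,0,0],[0,0,0],0.2],[[0,0,0],[0,0,0],0.15],[[0,0,0],[0,0,0],0.1],[[0,0,0],[0,0,0],0.0],[[0,0,0],[0,0,0],0.0],[[0,0,0],[0,0,0],0.0],[[0,0,0],[0,0,0],0.0]]' 60
python3 - <<'E'
from h import *
print(r.get_state())
d=snap('wrist','w2')
E
```

```text
clock: 2.6
tool_pos: [0.4566, -0.1571, 0.023]
eef_rot: [-0.532, 0.847, 0.0, -0.0]
contact_force: [-0.1, 0.7, 0.8]
opening: 0.599
clock: 3.6
tool_pos: [0.4569, -0.1572, 0.0241]
eef_rot: [-0.532, 0.847, -0.0, -0.0]
contact_force: [-0.9, -1.0, 5.9]
opening: 0.2
{'clock': 3.6, 'q': array([ 0.22981985,  0.9263369 ,  0.00945296,  2.127009  , -0.07958676,
        0.08811914, -1.70467117]), 'qd': array([-5.14402711e-04, -7.70263201e-04, -2.79912816e-04, -1.10835972e-03,
        7.90563538e-04, -9.37931597e-05,  1.03300818e-03]), 'joint_torque': array([-7.20240455e-01, -4.62326181e+01,  7.49798343e-01, -1.99379995e+00,
       -2.53751187e-02, -2.07412094e-01,  1.65604876e-02]), 'tool_pos': array([ 0.45693362, -0.15721872,  0.02406857]), 'eef_rot': array([-5.32095110e-01,  8.46684516e-01, -3.48313543e-04, -5.11380289e-05]), 'contact_force': array([-0.87115487, -1.02508154,  5.91325472]), 'moment': array([-0.2401709 ,  0.19705561, -0.09246728]), 'opening': 0.1996254378096961}
```

Post gripped (17.6 mm opening). Lifting.

```bash
python3 -m pendant '[[[0,0,0],[0,0,-0.005],0],[[0,0,0],[0,0,-0.012],0],[[0,0,0],[0,0,-0.025],0],[[0,0,0],[0,0,-0.05],0],[[0,0,0],[0,0,-0.08],0],[[0,0,0],[0,0,-0.12],0],[[0,0,0],[0,0,-0.16],0],[[0,0,0],[0,0,-0.2],0],[[0,0,0],[0,0,-0.23],0],[[0,0,0],[0,0,-0.245],0]]'
python3 - <<'E'
from h import *
np.set_printoptions(precision=4,suppress=True)
d=snap('wrist','w3');s=r.get_state();print(s['contact_force'],s['moment'],s['opening'],s['q'])
a=cv2.imread('pics/w2.png');b=cv2.imread('pics/w3.png')
cv2.imwrite('pics/w23.png',np.vstack([a[:230],b[:230]]))
S=dict(np.load('pics/scene0.npz'));D=dict(np.load('pics/side0.npz'))
print('rodtop0',tri([S,D],[(390,230),(297,237)]))
E
```

```text
clock: 4.65
tool_pos: [0.4572, -0.1568, 0.2722]
eef_rot: [-0.532, 0.847, -0.001, 0.001]
contact_force: [0.7, -0.0, -4.1]
opening: 0.195
[ 0.6488 -0.011  -1.3929] [0.2256 0.1966 0.0021] 0.19948752620160723 [ 0.181   0.4666  0.0817  1.9596 -0.0566  0.7109 -1.7224]
rodtop0 [0.5882 0.1457 0.1516]
```

View pics/w23.png

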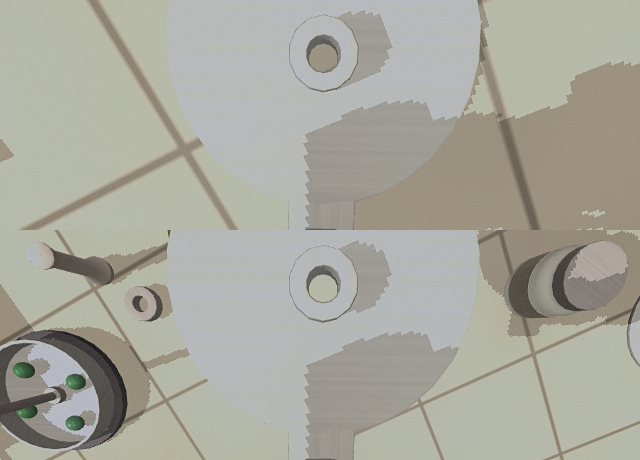

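The lid hangs level: the hub hole stayed at pixel (323,54) from grasp to lift, and the shelf shows through it. Next I carry it to beside the stand, with yaw about 0, so the rod top is visible left of the disc.

Run:
```python
from h import *
rel([.497,.0,.28],0.0)
```

```text
turn [-0.0067  0.     -0.4482] shift [-0.1585  0.0328 -0.0067] rows>= 3.2
```

```bash
python3 -m pendant '[[[0,0,-0.05],[-0.018,0.004,-0.005],0],[[0,0,-0.11],[-0.04,0.008,-0.007],0],[[0,0,-0.18],[-0.064,0.013,-0.007],0],[[0,0,-0.25],[-0.09,0.018,-0.007],0],[[0,0,-0.32],[-0.115,0.024,-0.007],0],[[0,0,-0.38],[-0.136,0.028,-0.007],0],[[0,0,-0.42],[-0.15,0.031,-0.007],0],[[0,0,-0.448],[-0.158,0.033,-0.007],0],[[0,0,-0.448],[-0.158,0.033,-0.007],0],[[0,0,-0.448],[-0.158,0.033,-0.007],0]]'
python3 -m pendant '[[[0,0,0],[0,0,0],0],[[0,0,0],[0,0,0],0],[[0,0,0],[0,0,0],0],[[0,0,0],[0,0,0],0]]'
python3 - <<'E'
from h import *
np.set_printoptions(precision=4,suppress=True)
rel([.497,.0,.28],0.0)
for n in('wrist','scene','side'):
    d=snap(n,n+'4');np.savez('pics/%s4.npz'%n,**{k:d[k] for k in('image','mtx','R','t')})
    print(n,proj(d,[.59,.155,.166]))
w=cv2.imread('pics/wrist4.png');a=cv2.imread('pics/scene4.png');b=cv2.imread('pics/side4.png')
f=lambda i,x,y,s:cv2.resize(i[y:y+s,x:x+s],(290,290),interpolation=cv2.INTER_CUBIC)
cv2.imwrite('pics/m4.png',np.vstack([np.hstack([w[:300],np.zeros((300,160,3),np.uint8)]),np.hstack([f(a,360,205,72),f(b,265,215,72),np.zeros((290,220,3),np.uint8)])]))
E
```

```text
clock: 5.7
tool_pos: [0.4952, -0.0014, 0.2756]
eef_rot: [-0.706, 0.708, -0.0, -0.001]
contact_force: [1.0, -0.1, -4.4]
opening: 0.2
clock: 6.1
tool_pos: [0.4956, -0.0004, 0.2758]
eef_rot: [-0.707, 0.707, -0.0, -0.0]
contact_force: [0.1, -0.3, -3.1]
opening: 0.198
turn [-0.0001 -0.0002 -0.0008] shift [-0.0004 -0.0014 -0.0042] rows>= 0.1
wrist [114.4643  73.7834]
scene [393.198  227.8722]
side [294.7544 237.4409]
```

View pics/m4.png

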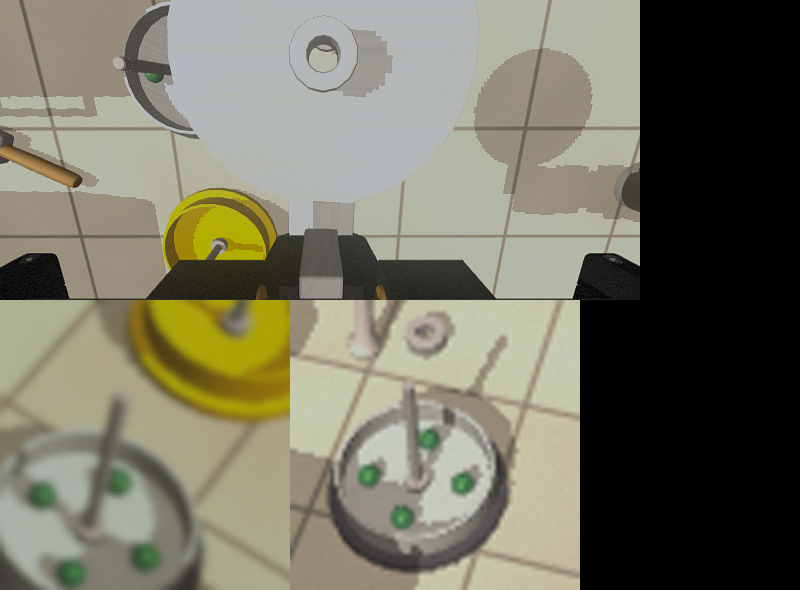

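The wrist view shows the rod top at (118.5,62.5). In the scene view it is at (390,229.3) with the foot at (382.3,262.1). In the side view it is at (294.3,235.6) with the foot at (296.5,259.7). The hub centre is at wrist (323.5,53.5).

Run:
```python
from h import *
np.set_printoptions(precision=4,suppress=True)
W,S,D=[dict(np.load('pics/%s4.npz'%n)) for n in('wrist','scene','side')]
t=[(118.5,62.5),(390,229.3),(294.3,235.6)];f=[(382.3,262.1),(296.5,259.7)]
for d,p in zip((W,S,D),t):print('top',plane(d,p,.166))
print('tri',tri([W,S,D],t))
for d,p in zip((S,D),f):print('foot',plane(d,p,.022))
# refine the rod top pixel in the wrist image
im=W['image'];c=cv2.resize(im[40:85,95:140],None,fx=8,fy=8,interpolation=2);cv2.imwrite('pics/rt.png',c[:,:,::-1])
s=r.get_state();zu=s['tool_pos'][2]-.024
print('hub',plane(W,(323.5,53.5),zu+.022),'tcp',s['tool_pos'],'under',zu)
# tray rim in side view
for d,n in((S,'scene'),(D,'side')):
    h=cv2.cvtColor(d['image'],cv2.COLOR_RGB2HSV);m=cv2.inRange(h,(50,70,40),(85,255,200))
    k,l,st,ce=cv2.connectedComponentsWithStats(m)
    g=[ce[i] for i in range(1,k) if st[i,4]>8];print(n,[ (q.round(1),plane(d,q,.03)[:2]) for q in g])
```

```text
top [0.5978 0.1504 0.166 ]
top [0.5988 0.1511 0.166 ]
top [0.5937 0.1485 0.166 ]
tri [0.5965 0.1499 0.1653]
foot [0.6021 0.1553 0.022 ]
foot [0.597 0.154 0.022]
hub [ 0.5903 -0.0006  0.2737] tcp [ 0.4957 -0.0002  0.2757] under 0.25170079478121643
scene [(array([119.1, 179.7]), array([ 0.8803, -0.672 ])), (array([128.5, 185.4]), array([ 0.876 , -0.6263])), (array([138.5, 191.5]), array([ 0.8712, -0.5793])), (array([389.2, 250. ]), array([0.5613, 0.1511])), (array([370.1, 253.1]), array([0.6037, 0.115 ])), (array([395.7, 268.4]), array([0.6011, 0.1958])), (array([377.3, 272.6]), array([0.643, 0.164]))]
side [(array([287.4, 114.9]), array([ 0.9004, -0.6204])), (array([298.8, 249.2]), array([0.6006, 0.1151])), (array([284., 258.]), array([0.6399, 0.1629])), (array([307.4, 260.1]), array([0.5571, 0.1502])), (array([292.2, 268.6]), array([0.598 , 0.1959]))]
```

View pics/rt.png

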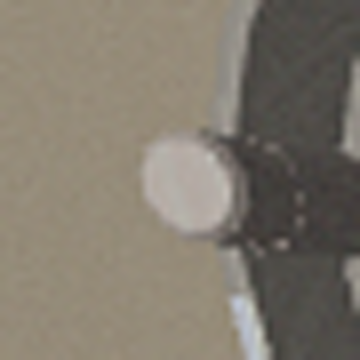

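Rod top is at about (0.598,0.150). The foot is at about (0.600,0.155), so the lean is about 5 mm, mostly towards -y. The hole is TCP + (0.0946,-0.0004). I'll move over the rod with the underside at about 0.18 and look through the hole.

```bash
python3 -m pendant '[[[0,0,0],[-0.02,-0.002,0],0],[[0,0,0],[-0.05,-0.005,0],0],[[0,0,0],[-0.08,-0.0075,0],0],[[0,0,0],[-0.11,-0.0075,0],0],[[0,0,0],[-0.135,-0.0075,0.01],0],[[0,0,0],[-0.1507,-0.0075,0.03],0],[[0,0,0],[-0.1507,-0.0075,0.05],0],[[0,0,0],[-0.1507,-0.0075,0.065],0],[[0,0,0],[-0.1507,-0.0075,0.072],0],[[0,0,0],[-0.1507,-0.0075,0.072],0]]'
python3 -m pendant '[[[0,0,0],[0,0,0],0],[[0,0,0],[0,0,0],0],[[0,0,0],[0,0,0],0],[[0,0,0],[0,0,0],0]]'
python3 - <<'E'
from h import *
np.set_printoptions(precision=4,suppress=True)
rel([.5032,.1505,.204],0.)
W=snap('wrist','w5');S=snap('scene');D=snap('side')
for n,d in(('wrist5',W),('scene5',S),('side5',D)):np.savez('pics/%s.npz'%n,**{k:d[k] for k in('image','mtx','R','t')})
s=r.get_state();print(s['tool_pos'],s['contact_force'])
f=lambda d,x,y,w,h,k:cv2.resize(d['image'][y:y+h,x:x+w],None,fx=k,fy=k,interpolation=2)[:,:,::-1]
u=proj(S,[.598,.15,.17]).astype(int);v=proj(D,[.598,.15,.17]).astype(int);print(u,v)
cv2.imwrite('pics/m5.png',np.hstack([f(W,280,10,90,90,4),np.vstack([f(S,u[0]-45,u[1]-22,90,45,4),f(D,v[0]-45,v[1]-22,90,45,4)])]))
E
```

```text
clock: 7.25
tool_pos: [0.5028, 0.1504, 0.203]
eef_rot: [-0.707, 0.707, 0.0, -0.001]
contact_force: [-0.5, -0.6, -4.1]
opening: 0.196
clock: 7.65
tool_pos: [0.5035, 0.1506, 0.2042]
eef_rot: [-0.707, 0.707, -0.0, 0.0]
contact_force: [-0.3, 0.5, -3.9]
opening: 0.199
turn [-0.001   0.0003 -0.0003] shift [0.0001 0.0003 0.0002] rows>= 0.0
[0.5033 0.1506 0.2039] [-0.4699  0.2269 -3.142 ]
[390 227] [292 234]
```

View pics/m5.png

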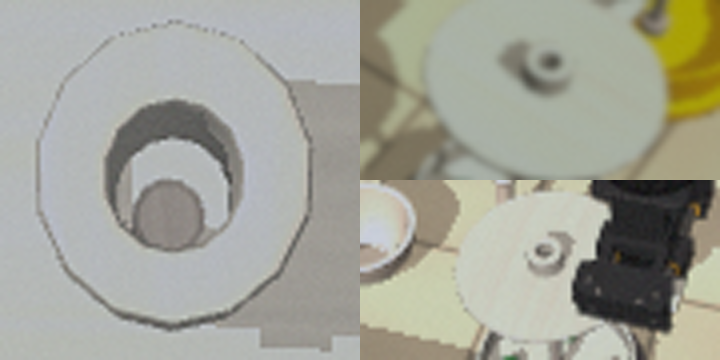

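The rod top is clearly visible through the hole: top centre at crop (168,215), hub outer rim centre at (174.5,174.5). Next I compute the lateral offset.

```bash
cat > off.py <<'E'
from h import *
def off(W,hub,rod,zu,zr=.166):
    h=plane(W,hub,zu+.022);t=plane(W,rod,zr)
    print('hub',h.round(4),'rod',t.round(4),'rod-hole mm',((t-h)*1000)[:2].round(2),'pred bottom px',proj(W,[h[0],h[1],zu]).round(2))
E
python3 - <<'E'
from off import *
W=dict(np.load('pics/wrist5.npz'))
c=lambda x,y:((x-1.5)/4+280,(y-1.5)/4+10)
off(W,c(174.5,174.5),c(168,215),.180)
p=c(180,192);print('bottom seen ~',p)
g=cv2.cvtColor(W['image'],cv2.COLOR_RGB2GRAY)[30:80,300:346];print(g[20:46:2,4:36:2])
E
```

```text
hub [0.5983 0.1506 0.202 ] rod [0.5979 0.1512 0.166 ] rod-hole mm [-0.31  0.59] pred bottom px [322.92  59.57]
bottom seen ~ (324.625, 57.625)
[[182 125  96  98 151 181 184 182 182 181 180 183 182 184 185 162]
 [184 128  95 106 154 183 182 182 183 183 182 183 182 183 182 188]
 [179 127  95 158 151 184 182 187 170 168 188 183 183 181 182 184]
 [183 126  93 155 151 184 157 126 126 125 125 145 184 182 183 182]
 [182 145  91 154 149 189 115 143 137 135 138 137 125 183 184 181]
 [183 183  93 157 152 116 137 143 134 137 139 140 128 154 182 181]
 [181 182 101 160 158 110 137 139 140 139 136 138 137 115 185 183]
 [183 185 179 159 162 116 136 143 139 133 136 138 137 113 184 182]
 [182 183 184 105 171 112 134 140 140 135 137 141 140 113 184 187]
 [181 182 183 183 129 110 138 139 140 134 136 139 132 137 148 154]
 [184 183 182 181 186 148 104 137 140 133 139 141 119 141 168 184]
 [183 181 182 183 182 187 181 171 136 117 112 148 166 182 183 183]
 [185 183 185 183 184 182 183 183 182 185 181 183 185 181 184 184]]
```

Run:
```python
from off import *
for n in('w2','w3','wrist4'):
    im=cv2.imread(f'pics/{n}.png');g=im[35:78,303:344].astype(int)
    # see-through (cream shelf: red > blue) inside the hole
    m=((g[...,2]-g[...,0])>12).astype(np.uint8)
    k,l,st,ce=cv2.connectedComponentsWithStats(m);i=1+st[1:,4].argmax()
    print(n,st[i],(ce[i]+[303,35]).round(2))
    hb=(cv2.cvtColor(im,cv2.COLOR_BGR2GRAY))
a=cv2.imread('pics/w3.png')[10:100,280:370]
cv2.imwrite('pics/h3.png',np.hstack([cv2.resize(a,None,fx=4,fy=4,interpolation=2),cv2.resize(cv2.imread('pics/w2.png')[10:100,280:370],None,fx=4,fy=4,interpolation=2)]))
```

```text
w2 [  6   9  29  28 643] [322.93  57.68]
w3 [  6   9  29  28 611] [322.65  58.14]
wrist4 [ 6 13  9 20 68] [312.4  59.4]
```

View pics/h3.png

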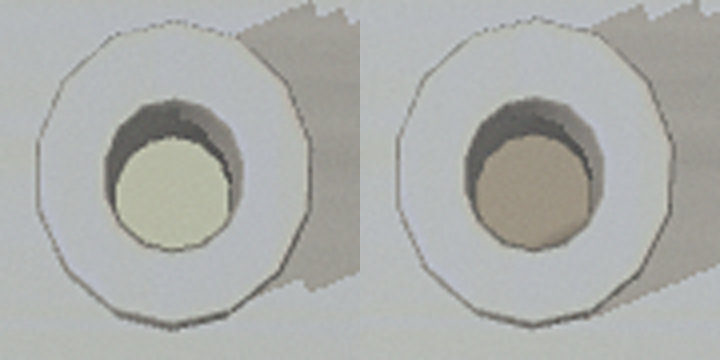

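```bash
python3 -m pendant '[[[0,0,0],[-0.0004,0.0011,0.001],0],[[0,0,0],[-0.0004,0.0011,0.003],0],[[0,0,0],[-0.0004,0.0011,0.005],0],[[0,0,0],[-0.0004,0.0011,0.007],0],[[0,0,0],[-0.0004,0.0011,0.009],0],[[0,0,0],[-0.0004,0.0011,0.0105],0],[[0,0,0],[-0.0004,0.0011,0.0105],0],[[0,0,0],[-0.0004,0.0011,0.0105],0],[[0,0,0],[-0.0004,0.0011,0.0105],0]]'
python3 - <<'E'
from off import *
W=snap('wrist','w6');np.savez('pics/wrist6.npz',**{k:W[k] for k in('image','mtx','R','t')})
s=r.get_state();print(s['tool_pos'],s['contact_force'])
g=cv2.cvtColor(W['image'],cv2.COLOR_RGB2GRAY)
print('cols',list(range(303,345)))
for y in range(40,80,1):print(y,' '.join('%3d'%v for v in g[y,303:345]))
E
```

```text
clock: 8.7
tool_pos: [0.5022, 0.151, 0.1933]
eef_rot: [-0.707, 0.707, -0.0, 0.0]
contact_force: [-0.1, 0.3, -3.3]
opening: 0.198
[0.50220558 0.15103017 0.19326678] [-0.20110819  0.51581905 -3.16634836]
cols [303, 304, 305, 306, 307, 308, 309, 310, 311, 312, 313, 314, 315, 316, 317, 318, 319, 320, 321, 322, 323, 324, 325, 326, 327, 328, 329, 330, 331, 332, 333, 334, 335, 336, 337, 338, 339, 340, 341, 342, 343, 344]
40 182 181 184 184 183 183 181 185 152 103  99  97  94  99  95  95  95  95  97  97  98  96  98  94  93  98  92 107 108 109 117 123 148 187 185 184 184 183 183 182 183 182
41 184 184 183 183 181 181 183 130 103  94  94  98 100  97  97  99  96  97  99  95  92  92  93  96  93  95  95  93 106 111 109 114 129 139 178 184 183 182 183 183 183 183
42 184 184 182 183 183 184 129  99  95  96 101  97  95  96  97  97  97  95  96  96  94  92  94  93  97  94  92  94  96 113 110 110 116 126 137 185 183 185 183 183 182 181
43 183 182 181 183 183 185 103  95  93  96  98  95  97  96 100  93  94  94  89  88  90  92  92  92  92  92  91  87  91  94 116 115 115 116 127 168 184 182 181 181 184 18
[... 5457 characters left out ...]
 182 182 182 184
76 184 183 183 185 182 182 183 184 183 183 181 182 183 182 184 181 185 184 182 183 182 183 180 185 184 184 182 182 182 180 183 183 183 185 182 183 183 183 183 181 183 181
77 183 182 182 182 184 182 183 185 183 183 184 184 184 183 181 182 183 184 182 184 183 184 182 181 185 182 182 182 181 182 184 182 182 183 182 183 183 182 183 183 183 183
78 181 183 180 183 181 182 183 184 182 182 183 182 184 181 183 182 184 185 182 182 185 184 182 181 183 183 183 182 183 182 183 182 180 182 182 182 182 183 182 184 181 184
79 184 183 182 183 183 184 183 182 181 182 184 183 182 183 181 184 182 183 184 181 182 183 185 183 183 181 182 181 185 181 183 182 183 183 184 183 184 184 184 183 183 183
```

The bottom circle centre is at about (322.9,58.2) and the rod top at about (322.3,58.4), so it is centred to 0.3 mm. I'll start threading slowly with a 0.3 mm trim.

```bash
python3 -m pendant '[[[0,0,0],[-0.0003,-0.0001,0.001],0],[[0,0,0],[-0.0003,-0.0001,0.002],0],[[0,0,0],[-0.0003,-0.0001,0.003],0],[[0,0,0],[-0.0003,-0.0001,0.004],0],[[0,0,0],[-0.0003,-0.0001,0.005],0],[[0,0,0],[-0.0003,-0.0001,0.006],0],[[0,0,0],[-0.0003,-0.0001,0.007],0],[[0,0,0],[-0.0003,-0.0001,0.008],0],[[0,0,0],[-0.0003,-0.0001,0.0085],0]]'
python3 -m pendant '[[[0,0,0],[0,0,0.001],0],[[0,0,0],[0,0,0.003],0],[[0,0,0],[0,0,0.005],0],[[0,0,0],[0,0,0.007],0],[[0,0,0],[0,0,0.009],0],[[0,0,0],[0,0,0.011],0],[[0,0,0],[0,0,0.012],0],[[0,0,0],[0,0,0.012],0]]'
cat > look.py <<'E'
from off import *
import sys
W=snap('wrist',sys.argv[1]);s=r.get_state();print(s['tool_pos'].round(4),s['contact_force'].round(2),s['moment'].round(3))
g=cv2.cvtColor(W['image'],cv2.COLOR_RGB2GRAY)
for y in range(36,76,2):print(y,' '.join('%3d'%v for v in g[y,303:345]))
E
python3 look.py w7
```

```text
clock: 9.65
tool_pos: [0.5022, 0.1513, 0.1846]
eef_rot: [-0.707, 0.707, -0.0, -0.0]
contact_force: [-0.1, 0.3, -3.4]
opening: 0.2
clock: 10.45
tool_pos: [0.5021, 0.1513, 0.1726]
eef_rot: [-0.707, 0.707, 0.0, -0.0]
contact_force: [0.3, -0.1, -3.5]
opening: 0.196
[0.5022 0.1513 0.1726] [-0.3   0.02 -3.14] [0.018 0.299 0.028]
36 183 182 181 182 183 183 182 182 183 183 181 184 167 150 110 114 105 104 101  97  93  98 106 106 115 116 140 140 172 184 185 182 184 183 184 182 180 183 181 180 181 182
38 181 182 184 184 181 182 182 182 182 187 150 107 100  92  97  97  95 100  97 101  93  98  96  98  94 107 105 105 110 123 150 187 183 182 182 184 183 181 179 181 183 183
40 185 184 181 181 183 181 182 183 151 102  98  97 102  96  95  98  95  97  91  93  93  94  91  94  96  91  91  93  89 109 113 123 149 188 182 183 183 182 183 183 179 182
42 183 182 182 184 182 182 133 100  96  92  98  98  98  95  94 126 125 161 155 117 149 149 149 147 142 130  91  89  89  89 110 113 118 127 136 187 183 183 181 183 182 183
44 184 182 184 182 182 152  94  98  99  98  97  94  96 111 168 165 168 175 174 169 172 170 
[... 1944 characters left out ...]
 183 184 183 182
68 184 184 182 182 183 182 184 185 180 129  93  81  86  84  87  85  91  85  92  83  93  88  87  90  97 134 139 132 157 158 141 151 176 183 181 185 181 182 182 184 183 183
70 182 184 184 180 182 182 183 183 181 183 184 148 106  86  83  86  84  89  87  92  91  84  87 110 138 139 140 118 133 165 184 183 185 185 181 181 182 183 183 183 182 183
72 184 185 183 180 183 182 183 184 184 183 184 182 183 180 185 170 156 132 111 101  92 104 125 144 162 163 184 182 184 182 182 184 184 182 181 180 181 182 183 184 183 182
74 183 182 182 184 181 182 183 182 181 182 182 183 182 183 182 183 183 185 183 182 183 183 185 183 182 184 181 182 183 181 182 182 181 183 180 182 183 182 182 182 183 184
```

Threaded about 17 mm with no contact. The rod sits about 1 mm towards +X within the hole, so I'll trim and go on.

```bash
python3 -m pendant '[[[0,0,0],[-0.0001,-0.0004,0],0],[[0,0,0],[-0.0002,-0.0008,0.001],0],[[0,0,0],[-0.0003,-0.0012,0.002],0],[[0,0,0],[-0.0004,-0.0012,0.003],0],[[0,0,0],[-0.0005,-0.0013,0.0045],0],[[0,0,0],[-0.0005,-0.0013,0.006],0],[[0,0,0],[-0.0006,-0.0014,0.0075],0],[[0,0,0],[-0.0006,-0.0014,0.009],0],[[0,0,0],[-0.0006,-0.0014,0.010],0],[[0,0,0],[-0.0006,-0.0014,0.010],0]]'
python3 look.py w8
```

```text
clock: 11.5
tool_pos: [0.5036, 0.1519, 0.1626]
eef_rot: [-0.707, 0.707, 0.0, -0.0]
contact_force: [-0.4, 0.1, -3.5]
opening: 0.198
[0.5035 0.1519 0.1626] [-0.11  0.45 -3.7 ] [ 0.051  0.279 -0.052]
36 181 182 183 181 182 182 182 184 184 182 184 185 167 150 112 113 109 107  98  96  93 101 105 104 114 117 141 141 174 186 183 182 184 184 182 181 182 182 182 183 180 183
38 183 181 181 183 181 184 181 182 183 185 151 103  94 102  98  93  96  96  96  94  98  95  91  97  94 104 106 106 110 120 150 186 184 183 182 182 182 182 183 182 183 181
40 182 184 182 181 182 184 179 182 150 101  96  95  97  96  96  99  96  94  92  91 106 105 101 103 101  86  87  91  94 108 111 126 150 186 186 184 180 183 183 182 182 180
42 182 183 182 180 183 181 130 102  91  98  98  98  99  96  94  91 127 164 162 156 157 148 148 148 145 142 142 141 115  89 108 114 116 124 137 186 183 181 182 184 183 183
44 182 184 184 182 183 151  99  95  99  99  98  99  93 109 167 166 164 168 176 174 170 169 170 172 171 173 172 154 132 133 135 120 118 121 122 156 189 184 185 186 183 185
46 181 182 182 181 165 104  98  97  96  96  93  
[... 1816 characters left out ...]
 153 154 151 153
68 184 183 185 182 182 183 183 181 179 124  93  78  82  84  83  89  87  88 116 115 133 133 107 105 130  93  85 119 144 158 128 109 133 144 147 148 155 152 154 152 154 159
70 183 180 184 183 182 182 182 184 182 183 183 150 101  85  85  87  83  88  88  83  85  91  86  87  89 108 134 127 135 167 182 184 183 183 183 186 183 181 182 182 150 153
72 181 182 184 182 182 182 182 183 181 181 181 182 179 183 185 170 156 134 113  99  89 106 123 147 163 165 186 182 182 183 181 182 182 182 183 180 183 183 182 183 183 181
74 181 181 183 183 180 183 183 183 183 182 182 182 179 179 183 182 183 182 183 182 182 182 184 184 182 182 183 184 183 183 182 184 182 183 184 182 182 181 183 181 183 182
```

Now the rod protrudes about 5 mm above the hub and is centred at hub mid to about 0.1 mm, which agrees with the lean estimate. I'll continue along the rod axis: +0.25 mm X and +0.36 mm Y per 10 mm down.

```bash
python3 -m pendant '[[[0,0,0],[-0.0001,-0.0001,0.002],0],[[0,0,0],[-0.0002,-0.0001,0.005],0],[[0,0,0],[-0.0003,-0.0002,0.008],0],[[0,0,0],[-0.0004,-0.0003,0.011],0],[[0,0,0],[-0.0005,-0.0004,0.014],0],[[0,0,0],[-0.0006,-0.0004,0.017],0],[[0,0,0],[-0.0007,-0.0005,0.02],0],[[0,0,0],[-0.0007,-0.0005,0.02],0],[[0,0,0],[-0.0007,-0.0005,0.02],0]]'
python3 - <<'E'
from h import *
W=snap('wrist','w9');s=r.get_state();print(s['tool_pos'].round(4),s['contact_force'].round(2),s['moment'].round(3))
cv2.imwrite('pics/w9c.png',cv2.resize(cv2.imread('pics/w9.png')[5:105,270:400],None,fx=5,fy=5,interpolation=2))
E
```

```text
clock: 12.45
tool_pos: [0.5041, 0.1526, 0.1426]
eef_rot: [-0.707, 0.707, -0.0, -0.0]
contact_force: [-0.1, 0.7, -2.8]
opening: 0.2
[0.5042 0.1526 0.1428] [-0.52 -0.12 -3.  ] [ 0.03   0.303 -0.008]
```

View pics/w9c.png

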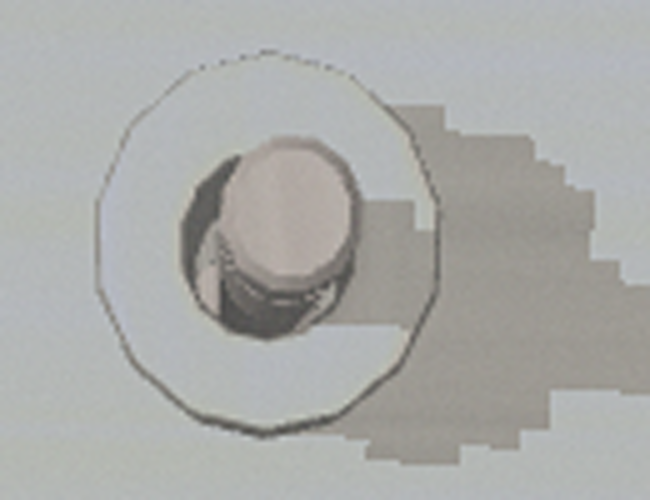

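No contact, and the rod leans towards -Y and slightly -X as modelled. The residual at hub mid is about 0.2 mm. Continuing.

```bash
python3 -m pendant '[[[0,0,0],[-0.0001,-0.0001,0.003],0],[[0,0,0],[-0.0002,-0.0002,0.007],0],[[0,0,0],[-0.0004,-0.0003,0.011],0],[[0,0,0],[-0.0005,-0.0004,0.015],0],[[0,0,0],[-0.0006,-0.0005,0.019],0],[[0,0,0],[-0.0007,-0.0005,0.022],0],[[0,0,0],[-0.0008,-0.0006,0.025],0],[[0,0,0],[-0.0008,-0.0006,0.025],0],[[0,0,0],[-0.0008,-0.0006,0.025],0]]'
python3 - <<'E'
from h import *
W=snap('wrist','w10');s=r.get_state();print(s['tool_pos'].round(4),s['contact_force'].round(2),s['moment'].round(3))
g=cv2.cvtColor(W['image'],cv2.COLOR_RGB2GRAY)
for y in range(16,76,3):print(y,' '.join('%3d'%v for v in g[y,303:350]))
E
```

```text
clock: 13.4
tool_pos: [0.5047, 0.1534, 0.1177]
eef_rot: [-0.707, 0.707, -0.0, -0.0]
contact_force: [0.3, -0.4, -3.2]
opening: 0.199
[0.5048 0.1534 0.1178] [ 0.33  1.16 -2.33] [0.002 0.327 0.029]
16 182 183 183 182 183 182 182 184 184 181 184 186 186 183 183 141 166 168 159 181 180 181 182 170 158 163 155 154 150 152 153 147 148 150 146 147 143 167 185 183 183 181 184 182 181 184 182
19 181 182 183 184 165 161 177 182 184 181 182 181 181 182 180 183 181 183 185 175 165 163 165 162 160 162 162 171 169 172 171 172 173 173 171 174 156 138 136 142 141 164 185 183 184 180 182
22 184 152 164 182 181 182 182 181 181 183 181 182 183 181 181 180 181 163 162 159 166 167 174 174 175 173 172 173 172 172 171 173 173 171 172 173 172 173 177 178 155 126 130 128 127 184 183
25 183 183 182 182 182 182 183 182 182 183 181 182 183 182 184 171 165 162 165 171 172 172 174 175 175 177 174 173 169 172 171 172 168 173 175 171 172 173 173 174 174 178 175 123 122 122 161
28 183 184 181 182 182 183 182 182 185 182 183 182 181 176 163 164 165 171 172 171 171 171 176 175 172 176 176 171 171 170 169 170 172 172 17
[... 2214 characters left out ...]
102 103  96  97  97  93  92  91  88  85  86  85  88  92  86  86 109 134 163  89 132 146 151 150 152 154 152 155 155 156 153 154
67 182 182 183 183 183 183 182 161 125 137 179  77  81  82  85  86  85  98  96  94  90  89  90  89  88  89  87  89  82 134 139 116  94 122 147 148 150 150 155 153 152 153 153 156 155 153 155
70 184 181 184 183 182 182 184 182 181 184 181 148 104  82  80  79  82  86  87  88  87  85  88  89  86  84 106 127 136 166 183 185 183 182 181 183 182 181 183 182 182 182 156 155 154 152 152
73 182 183 183 182 183 181 182 181 183 181 184 181 181 184 182 184 183 184 182 172 159 173 183 182 183 182 184 185 183 182 185 183 183 183 184 181 182 182 181 181 181 181 182 182 182 183 179
```

```bash
for i in 1 2 3; do python3 -m pendant '[[[0,0,0],[0,0,0],0]]' | grep force; done
```

```text
contact_force: [-0.8, 0.2, -2.7]
contact_force: [0.5, 0.1, -3.5]
contact_force: [-0.1, 0.2, -3.3]
```

Just noise, no contact. Continuing.

```bash
python3 -m pendant '[[[0,0,0],[-0.0001,-0.0001,0.003],0],[[0,0,0],[-0.0002,-0.0002,0.006],0],[[0,0,0],[-0.0003,-0.0003,0.009],0],[[0,0,0],[-0.0004,-0.0004,0.012],0],[[0,0,0],[-0.0005,-0.0005,0.015],0],[[0,0,0],[-0.0006,-0.0005,0.018],0],[[0,0,0],[-0.0007,-0.0006,0.02],0],[[0,0,0],[-0.0007,-0.0006,0.02],0]]'
python3 -m pendant '[[[0,0,0],[-0.0001,-0.0001,0.003],0],[[0,0,0],[-0.0002,-0.0002,0.006],0],[[0,0,0],[-0.0003,-0.0003,0.009],0],[[0,0,0],[-0.0004,-0.0003,0.011],0],[[0,0,0],[-0.0005,-0.0004,0.013],0],[[0,0,0],[-0.0005,-0.0004,0.015],0],[[0,0,0],[-0.0005,-0.0004,0.015],0]]'
python3 - <<'E'
from h import *
W=snap('wrist','w11');s=r.get_state();print(s['tool_pos'].round(4),s['contact_force'].round(2),s['moment'].round(3))
g=cv2.cvtColor(W['image'],cv2.COLOR_RGB2GRAY)
for y in range(50,74,3):print(y,' '.join('%3d'%v for v in g[y,303:350]))
E
```

```text
clock: 14.55
tool_pos: [0.5052, 0.1541, 0.0974]
eef_rot: [-0.707, 0.707, 0.0, -0.0]
contact_force: [-0.0, 0.1, -2.9]
opening: 0.198
clock: 15.25
tool_pos: [0.5056, 0.1545, 0.0824]
eef_rot: [-0.707, 0.707, 0.0, -0.0]
contact_force: [-0.2, -0.4, -3.2]
opening: 0.202
[0.5057 0.1546 0.0826] [-0.    0.1  -3.59] [0.07  0.271 0.02 ]
50 181 181 183 120  97  94  96  93 100 139 136 135 123 112 114 107 105 103 104  99 102  96  97  95  96  94  98  92  91  85  86  88  82  81  83  85  85  87  87  85  85  85  85  82 117 153 153
53 182 184 183 125  92  95  93 108 137 134 135 136 121 115 111 107 102 103 105  99  98  98  93  95  93  94  88  86  82  90  85  81  82  83  85  84  81  87  81  84  85  78 135 154 157 154 152
56 185 183 182 127  95  90 124 137 134 134 133 133 115 112 111 106 103 104  98  99  98  97  95  96  92  88  86  87  84  88  86  89  83  79  86  81  86  89  80 112 153 153 154 154 154 152 151
59 183 183 180 149  98  94 125 131 133 133 133 121 116 114 109 108 106 104 101  95  96  95  91  91  90  85  88  81  87  87  85  86  85  92  86  88  86 103 147 146 150 153 152 155 150 151 153
62 182 184 181 182 182  98 121 133 132 132 137 122  79  83 108 104 103  98 100  94  94  92  91  91  90  91  83  84  84  85  86  84  86  95  93  87 132 146 148 149 153 154 156 154 153 155 151
65 182 182 183 181 181 183 142 113 136 132 134 107  79  80  79  79 104 100  98  95  94  94  85  87  86  85  85  87  87  86  81 107 139 126 100 144 147 149 153 151 152 154 156 156 153 151 150
68 182 180 184 181 186 181 184 181 180 122 107 139 104  79  87  84  83  86  84  87  88  87  84  88  85  87  86  81 105 139 136 139 179 183 182 181 183 182 151 153 155 153 153 155 153 153 154
71 185 182 183 184 182 183 183 182 184 183 185 183 145 126 101  92  87  86  83  86  80  83  86  84  94  96 131 133 166 183 181 182 182 182 181 183 183 185 151 150 151 152 154 153 156 152 152
```

```bash
python3 -m pendant '[[[0,0,0],[-0.0001,-0.0001,0.002],0],[[0,0,0],[-0.0002,-0.0001,0.004],0],[[0,0,0],[-0.0002,-0.0002,0.006],0],[[0,0,0],[-0.0003,-0.0002,0.008],0],[[0,0,0],[-0.0004,-0.0003,0.010],0],[[0,0,0],[-0.0004,-0.0003,0.012],0],[[0,0,0],[-0.0004,-0.0003,0.013],0],[[0,0,0],[-0.0004,-0.0003,0.013],0]]'
for i in 1 2; do python3 -m pendant '[[[0,0,0],[0,0,0.0005],0],[[0,0,0],[0,0,0.001],0],[[0,0,0],[0,0,0.001],0]]' | egrep 'pos|force'; done
```

```text
clock: 16.1
tool_pos: [0.5059, 0.155, 0.0696]
eef_rot: [-0.707, 0.707, 0.0, -0.0]
contact_force: [0.2, 0.4, -3.8]
opening: 0.198
tool_pos: [0.506, 0.155, 0.0687]
contact_force: [0.4, -0.4, -3.3]
tool_pos: [0.506, 0.155, 0.0677]
contact_force: [-0.3, 0.2, -2.9]
```

Underside is about 0.0437, close to the rim. Going in small steps.

```bash
python3 -m pendant '[[[0,0,0],[0,0,0.0005],0],[[0,0,0],[0,0,0.001],0],[[0,0,0],[0,0,0.001],0]]' | egrep 'pos|force'
python3 -m pendant '[[[0,0,0],[0,0,0.0003],0],[[0,0,0],[0,0,0.0005],0],[[0,0,0],[0,0,0.0005],0]]' | egrep 'pos|force'
```

```text
tool_pos: [0.506, 0.155, 0.0667]
contact_force: [0.4, -0.0, -2.4]
tool_pos: [0.506, 0.155, 0.0662]
contact_force: [-1.2, -0.2, -1.7]
```

```bash
python3 -m pendant '[[[0,0,0],[0,0,0.0003],0],[[0,0,0],[0,0,0.0005],0],[[0,0,0],[0,0,0.0005],0]]' | egrep 'pos|force|rot'
```

```text
tool_pos: [0.506, 0.155, 0.0661]
eef_rot: [-0.707, 0.707, -0.0, 0.0]
contact_force: [-2.9, 0.7, 6.3]
```

Contact with the rim (force z changed by about +9 N), and the underside reads 0.042. I'll ease off slightly and release.

```bash
python3 -m pendant '[[[0,0,0],[0,0,-0.0003],0],[[0,0,0],[0,0,-0.0003],0]]' | egrep 'pos|force'
python3 -m pendant '[[[0,0,0],[0,0,0],0.21],[[0,0,0],[0,0,0],0.24],[[0,0,0],[0,0,0],0.28],[[0,0,0],[0,0,0],0.34],[[0,0,0],[0,0,0],0.42],[[0,0,0],[0,0,0],0.5],[[0,0,0],[0,0,0],0.5],[[0,0,0],[0,0,0],0.5]]' 10
python3 - <<'E'
from h import *
W=snap('wrist','w12');print(r.get_state()['contact_force'])
E
```

```text
tool_pos: [0.506, 0.155, 0.0661]
contact_force: [-2.1, 0.2, 4.0]
clock: 18.6
tool_pos: [0.5061, 0.155, 0.066]
eef_rot: [-0.707, 0.707, -0.0, 0.0]
contact_force: [-0.3, 0.3, -0.7]
opening: 0.499
[-0.43369404  0.45625391 -0.06363274]
```

Released with no residual force. Now retreat straight up.

```bash
python3 -m pendant '[[[0,0,0],[0,0,-0.005],0.5],[[0,0,0],[0,0,-0.015],0.5],[[0,0,0],[0,0,-0.03],0.5],[[0,0,0],[0,0,-0.05],0.5],[[0,0,0],[0,0,-0.08],0.5],[[0,0,0],[0,0,-0.11],0.5],[[0,0,0],[0,0,-0.14],0.5],[[0,0,0],[0,0,-0.17],0.5],[[0,0,0],[0,0,-0.19],0.5],[[0,0,0],[0,0,-0.19],0.5]]'
python3 -m pendant '[[[0,0,0],[0,0.02,0],0.5],[[0,0,0],[0,0.04,0],0.5],[[0,0,0],[0,0.06,0],0.5],[[0,0,0],[0,0.06,0],0.5],[[0,0,0],[0,0.06,0],0.5]]'
python3 - <<'E'
from h import *
W=snap('wrist','w13');S=snap('scene','s13');D=snap('side','d13')
f=lambda d,x,y,w,h,k:cv2.resize(d['image'][y:y+h,x:x+w],None,fx=k,fy=k,interpolation=2)[:,:,::-1]
u=proj(S,[.6,.155,.05]).astype(int);v=proj(D,[.6,.155,.05]).astype(int)
cv2.imwrite('pics/m13.png',np.vstack([np.hstack([f(S,u[0]-40,u[1]-35,80,55,4.5),f(D,v[0]-40,v[1]-35,80,55,4.5)]),cv2.resize(W['image'][:,:,::-1],(504,315)) if 0 else np.hstack([cv2.resize(W['image'][:,:,::-1],(504,315)),np.zeros((315,216,3),np.uint8)])]))
E
```

```text
clock: 19.65
tool_pos: [0.5076, 0.1555, 0.2595]
eef_rot: [-0.707, 0.707, -0.001, 0.003]
contact_force: [0.0, -1.0, 0.2]
opening: 0.501
clock: 20.15
tool_pos: [0.4463, 0.155, 0.2559]
eef_rot: [0.707, -0.707, 0.0, -0.0]
contact_force: [1.6, 0.2, 0.3]
opening: 0.502
```

View pics/m13.png

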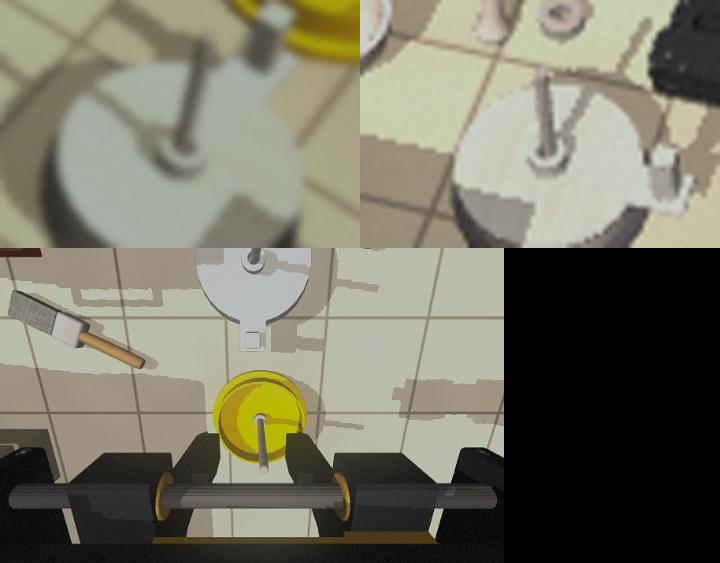

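The lid lies flat on the rim with its hole round the rod, the gripper is clear and the bystanders look undisturbed. Handing in.

```bash
python3 -c "from plant import r;print(r.finish_job())"
```

```text
the job is handed in; nothing more can be done
None
```

The lid is on the tray and the job is handed in, at about 20 s on the robot's clock; no verdict was reported.

**What I did:** I took the lid nearest the base (0.57 m away; the look-alike was 0.69 m) and gripped its post. I lined the hole up by looking at the rod top through it. I then lowered the lid level along the leaning rod until it met the rim, eased off, let go and backed away.

**Last checks:**
- **Threading:** no contact force above noise (about 1 N) on the way down.
- **Seating:** the lid met the rim at about 9 N, with the underside reading about 0.042 m.
- **Position:** the hole is at about (0.601, 0.155), within about 1 mm of my estimate of the tray's axis.
- **Release:** about 0 N on the gripper after letting go.
- **Final pictures:** they show the lid flat on the rim with the rod through the hub, and the bystanders in view looked undisturbed.

**What disagreed or was not checked:**
- The camera estimates differed by 2–5 mm in places, and the wrist camera's view of the hole axis was about 0.7 mm off the calibration; I trimmed this out while threading.
- The marbles are hidden under the lid, so I did not see them after closing. Bystander positions were not measured again.

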